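Pack the travel medicine case

TASK

Pack the medicine case for a trip: fold the lid of every day box on the bedside table fully shut before you put it in the case, and lay each box, right way up and flat, down in a pocket of its own. Take the eye-drop bottle out of the deep pot and stand it in the square well; when everything is in, close the case's lid fully. Do not knock over the pot or the drinking glass.

Things in the scene. Friction and masses are not known exactly. Their poses are not given: they have to be found in the camera images.
- box1_center (a point): day box, white plastic pill box, 42 mm wide (its x), 80 long (its y), 30 high with lid shut (body 25, lid 5 thick), 0.13 kg; origin at its centre, 15 mm above its underside, z up. Starts upright, lid open. The lid is hinged on the top edge of the +x long side (hinge line 21 mm along +x, 10 mm above the origin) and, open, stands up there, leaning to +x. May be absent
- box1_lid (a joint): lid angle of that day box: 0 shut flat, 1.57 standing straight up, up to 2.3 leaning back outwards; the hinge is a little stiff and the lid stays where it is left; about 0.2 N at its free edge moves it, without shifting the box; the free edge lies 41 mm from the hinge
- box2_center (a point): another day box, the same as box1 (may be absent)
- box2_lid (a joint): lid angle of box2, as box1_lid
- box3_center (a point): another day box, the same as box1 (may be absent)
- box3_lid (a joint): lid angle of box3, as box1_lid
- box4_center (a point): another day box, the same as box1 (may be absent)
- box4_lid (a joint): lid angle of box4, as box1_lid
- case: hard medicine case, fixed, off-white, grey inside: tray 262 mm (its x) by 222 (its y) by 35 high, origin under its centre, z up; walls 4 mm, floor 5 mm above the table. It has four equal box pockets and a square bottle well. A box goes in with its long side along the case's y, either way round
- pocket0 (a point): centre of the floor of a box pocket, 50 mm (case x) by 88 mm (case y) inside, floor 5 mm above the table; axes as the case. Ribs 14 mm high stand round it, open over the middle 48 mm of its long sides for the fingers; at least 20 mm is free beyond the ribs there
- pocket1 (a point): as pocket0, the next one along the case's +x (80 mm on)
- pocket2 (a point): as pocket0, the one 92 mm along the case's -y from it
- pocket3 (a point): as pocket0, diagonally opposite it
- well (a point): centre of the floor of the bottle's well, 38 mm square inside, walls 20 mm high, floor 5 mm above the table
- case_hinge (a point): middle of the hinge line of the case's lid, on the top edge of the tray's -y side, 35.5 mm above the table; it turns with the lid
- case_lid (a joint): angle of the case's lid: 0 shut, 1.57 straight up, starts at 1.6 to 1.75. A hollow shell 262 mm along the hinge, 222 from hinge to free edge, 58 deep: shut, its flat top is 58 mm above the hinge line; open, that face looks away from the tray (case -y). It stays where it is left and takes about 3 N at the free edge to move
- bottle_center (a point): eye-drop bottle, white, standing in the pot: round body 28 mm across and 62 mm high, narrower cap to 80 mm, 35 g; origin on its axis 40 mm above its underside, z up
- pot: deep terracotta pot, loose, 0.55 kg: 90 mm across outside, 82 mm inside, rim 90 mm above its underside, inner floor 6 mm; origin under its centre, z up; the bottle stands within 3 mm of its middle. Wide-open fingers do not pass the mouth: go in nearly closed and open inside
- glass: drinking glass, rim 82 mm across, 98 mm high, loose; origin under its centre, z up; not part of the job
There are look-alikes about, which are no part of the job. Leave any blue or purple look-alike of the part that bears box2_center alone.

How it is judged (in metres and radians):
On the way:
1. every day box, its lid shut, is down in a pocket and the bottle stands in the well, while the case is still open (value of joint each of box1_lid, box2_lid, box3_lid, box4_lid below 0.12 rad and z of each of box1_center, box2_center, box3_center, box4_center in the frame of case below 0.025 m and angle between each of box1_center, box2_center, box3_center, box4_center's own z axis and vertical below 0.1 rad and (horizontal distance between box1_center and pocket0 below 0.012 m or horizontal distance between box1_center and pocket1 below 0.012 m or horizontal distance between box1_center and pocket2 below 0.012 m or horizontal distance between box1_center and pocket3 below 0.012 m) and (horizontal distance between box2_center and pocket0 below 0.012 m or horizontal distance between box2_center and pocket1 below 0.012 m or horizontal distance between box2_center and pocket2 below 0.012 m or horizontal distance between box2_center and pocket3 below 0.012 m) and (horizontal distance between box3_center and pocket0 below 0.012 m or horizontal distance between box3_center and pocket1 below 0.012 m or horizontal distance between box3_center and pocket2 below 0.012 m or horizontal distance between box3_center and pocket3 below 0.012 m) and (horizontal distance between box4_center and pocket0 below 0.012 m or horizontal distance between box4_center and pocket1 below 0.012 m or horizontal distance between box4_center and pocket2 below 0.012 m or horizontal distance between box4_center and pocket3 below 0.012 m) and z of bottle_center in the frame of case below 0.05 m and horizontal distance between bottle_center and well below 0.012 m and angle between bottle_center's own z axis and vertical below 0.15 rad and value of joint case_lid above 0.5 rad), for 0.2 s.
At the end, for the whole second after the job is handed in: every day box lies flat on a pocket's floor (height within 5 mm, centre 12 mm, tilt 0.1 rad), lid shut (under 0.12 rad); the bottle stands on the well's floor (5 mm, 12 mm, 0.15 rad); the case's lid is shut (under 0.05 rad) (value of joint each of box1_lid, box2_lid, box3_lid, box4_lid below 0.12 rad and z of each of box1_center, box2_center, box3_center, box4_center in the frame of case below 0.025 m and angle between each of box1_center, box2_center, box3_center, box4_center's own z axis and vertical below 0.1 rad and (horizontal distance between box1_center and pocket0 below 0.012 m or horizontal distance between box1_center and pocket1 below 0.012 m or horizontal distance between box1_center and pocket2 below 0.012 m or horizontal distance between box1_center and pocket3 below 0.012 m) and (horizontal distance between box2_center and pocket0 below 0.012 m or horizontal distance between box2_center and pocket1 below 0.012 m or horizontal distance between box2_center and pocket2 below 0.012 m or horizontal distance between box2_center and pocket3 below 0.012 m) and (horizontal distance between box3_center and pocket0 below 0.012 m or horizontal distance between box3_center and pocket1 below 0.012 m or horizontal distance between box3_center and pocket2 below 0.012 m or horizontal distance between box3_center and pocket3 below 0.012 m) and (horizontal distance between box4_center and pocket0 below 0.012 m or horizontal distance between box4_center and pocket1 below 0.012 m or horizontal distance between box4_center and pocket2 below 0.012 m or horizontal distance between box4_center and pocket3 below 0.012 m) and z of bottle_center in the frame of case below 0.05 m and horizontal distance between bottle_center and well below 0.012 m and angle between bottle_center's own z axis and vertical below 0.15 rad and value of joint case_lid below 0.05 rad); the robot touches nothing.
It fails at once if the pot or the glass is knocked over (angle between any of pot, glass's own z axis and vertical above 0.6 rad).
It fails at once if a day box is put down in a pocket with its lid still open ((value of joint box1_lid above 0.6 rad and z of box1_center in the frame of case below 0.027 m and (horizontal distance between box1_center and pocket0 below 0.012 m or horizontal distance between box1_center and pocket1 below 0.012 m or horizontal distance between box1_center and pocket2 below 0.012 m or horizontal distance between box1_center and pocket3 below 0.012 m)) or (value of joint box2_lid above 0.6 rad and z of box2_center in the frame of case below 0.027 m and (horizontal distance between box2_center and pocket0 below 0.012 m or horizontal distance between box2_center and pocket1 below 0.012 m or horizontal distance between box2_center and pocket2 below 0.012 m or horizontal distance between box2_center and pocket3 below 0.012 m)) or (value of joint box3_lid above 0.6 rad and z of box3_center in the frame of case below 0.027 m and (horizontal distance between box3_center and pocket0 below 0.012 m or horizontal distance between box3_center and pocket1 below 0.012 m or horizontal distance between box3_center and pocket2 below 0.012 m or horizontal distance between box3_center and pocket3 below 0.012 m)) or (value of joint box4_lid above 0.6 rad and z of box4_center in the frame of case below 0.027 m and (horizontal distance between box4_center and pocket0 below 0.012 m or horizontal distance between box4_center and pocket1 below 0.012 m or horizontal distance between box4_center and pocket2 below 0.012 m or horizontal distance between box4_center and pocket3 below 0.012 m))).
Of box1, box2, box3, box4 only 3 to 4 are there at a start; the rules pass over those that are not, and their reading is None.
At some moment in a run one of box1, box2, box3, box4 may be knocked a few centimetres aside while the robot is not near it.
It also fails if it takes over 210 s, if anything falls off the work surface, if the arm or the gripper's body presses on something with over 40 N, if the wrist force passes 120 N, or if a joint passes its speed limit or range.

ROBOT

A 7-joint arm with a two-finger parallel gripper is mounted at the origin on the work surface. World frame = base frame: x ahead of the robot, y to its left, z up, the work surface at z = 0. Lengths are in m, angles in degrees, forces in N, time in s.
With the tool pointing down it reaches from about 0.425 to 0.875 m from the base axis. Payload 4.7 kg.
Tool frame: the origin (TCP) lies on the centre line of the jaws, within the pads' length; the fingertips stand 8 mm ahead of it and the grasp point (between the pads) lies 11 mm behind it; z points along the fingers, y is the direction in which the jaws open and shut (so a half turn about z gives the same grasp; the last joint's range is limited). The gripper opens to 87 mm and grips with 3 to 60 N. Pads are 19 mm wide; open, the fingers measure 117 mm over their backs; the gripper's body (75 mm by 190 mm) begins 51 mm behind the grasp point.
Start: joints at [-73.734, 18.392, -4.016, 83.108, 1.295, 78.541, -3.26], TCP at [0.173, 0.626, 0.231] pointing down, gripper open.
Joint ranges: [-163.93, 163.93], [-17.29, 119.83], [-79.2, 71.16], [3.27, 140.29], [-89.18, 269.18], [5.43, 117.66], [-154.24, 154.24]. Speed limits (degrees/s): [147.25, 147.25, 180, 180, 180, 180, 180].

INTERFACE

Orientations are given as [roll, pitch, yaw] about the fixed x, y, z axes, in that order (R = Rz(yaw) Ry(pitch) Rx(roll)).
In Python, from cell import env gives the robot as it stands. The module is installed in compiled form; this text tells all that it offers.
- The arm moves only by the tool move_arm, never from a script. Its argument "steps" is a list of rows, each a list of 2 entries, a list of its own where there are three numbers: the shift along the tool's x, y, z in m, then the turn about the tool's z in rad. A call has 1 to 20 rows; each row is the pose to reach, as a shift and turn from the pose commanded when the call began, along the tool's axes at that moment; what a row does not reach only later rows make up. A row lasts 1/8 s, in which the tool goes at most 62.5 mm and 10.7 degrees, less where a joint would pass 70% of its speed; a pose out of reach is approached as far as the arm can. A call with a gripper value outside its range is refused whole. "hand" is the closure, from -1 (fully open) to 1 (shut), set as the call begins (left out, the last holds). The fingers move at their own pace and stop on an object; "squeeze" is the grip in N (left out, the last holds). Time passes only in rows, so rows that repeat a pose let the fingers close. It gives the time, the measured TCP pose, the force and the opening at its end, in the units of the state.
- env.get_obs(): the state, without advancing time (a new reading comes with each control period).
- env.read_camera(name): name is "scene" or "top" or "wrist"; returns (picture, depth): 420x560x3 uint8, red, green, blue; 420x560 float32, m along the optical axis (not along the pixel's ray), 0 where there is no reading.
- env.calibration(name): a dict with "intrinsics" (3x3 intrinsics, pixels), "position" and "orientation" of the camera in the world; the wrist camera has in their place "mount" (4x4, takes a point from camera to tool coordinates, whose origin is the TCP and whose axes are the flange's). Camera axes: x right, y up, looking along -z (the intrinsics and any distortion apply to the point x, -y, -z); pixel columns grow to the right and rows downward; lengths in m; the calibration is good to about 2 mm. A picture is of the moment at which its call begins: read the wrist's pose just before it. calibration takes no time and is no camera call.
- env.sign_off(): hands the job in, once; it reports no verdict.
Trained networks look in the newest picture that a camera, given by its name, has taken for a name from the list of things; names that differ only in an ending like _2 or _b are one class to them, and where a whole thing is asked for, a point or a joint stands for the part that bears it (a point fixed in the world has none). Each returns a list of dicts, best first, with "conf" (0 to 1); they miss things now and then, are a little off and sometimes report something else, mostly with a low value. They report only what shows in the picture. A call takes as long as a camera call. They do not tell look-alikes from the thing itself.
- env.cut_out(camera, query): "region" (420x560 bool, what is visible of it) and "uv" ([column, row] in pixels, amid what is visible of it).
The state is a dict: "time_s": time; "qpos": joint angles; "joint_velocities": joint speeds; "effort": joint torques, N m; "tool_pos": TCP position; "tool_rot": TCP orientation; "force": force on the tool from outside, world axes, zero at the start; "wrist_torque": the same for the moment, N m; "grip_width": finger opening in m.
Only numpy, scipy, OpenCV 4.12 (cv2) and the standard library are available. Lean on these libraries where they do the work, as an engineer would, in place of code of your own. Each camera call takes 0.05 s, during which the arm holds its last target. There are 200 camera calls.

## Working session

There is one attempt and no reset: what is moved stays moved. The work goes in short steps, Python scripts to look and compute and a tool call to move; the robot and the scene stay as the last step left them, time stands still between calls to the robot, and variables do not carry over. Pictures are saved under pics/ and viewed, about 12 in all and at most 16, crops included, and the job is handed in when it is done.

Besides the shell and the picture viewer there is one more tool, called after ">>>" in YAML: its name, and indented under it one key for each argument. move_arm: Moves the arm, as the interface text tells. Its arguments: {"type":"object","properties":{"steps":{"type":"array"},"hand":{"type":"number"},"squeeze":{"type":"number"}},"required":["steps"]}

```bash
mkdir -p pics
cat > h.py <<'E'
import numpy as np, cv2
from cell import env
from scipy.spatial.transform import Rotation as R
def campose(name,obs=None):
    c=env.calibration(name); K=np.array(c['intrinsics'])
    if name=='wrist':
        o=obs or env.get_obs(); T=np.eye(4)
        T[:3,:3]=toolR(o); T[:3,3]=o['tool_pos']
        return K,T@np.array(c['mount'])
    T=np.eye(4); q=np.array(c['orientation'])
    T[:3,:3]=q if q.shape==(3,3) else R.from_euler('xyz',q,degrees=True).as_matrix(); T[:3,3]=c['position']
    return K,T
def toolR(o):
    r=np.array(o['tool_rot']); return r if r.shape==(3,3) else R.from_euler('xyz',r,degrees=True).as_matrix()
def shoot(name):
    o=env.get_obs(); im,d=env.read_camera(name); K,T=campose(name,o)
    v,u=np.mgrid[0:420,0:560]
    P=np.stack([(u-K[0,2])/K[0,0]*d,-(v-K[1,2])/K[1,1]*d,-d],-1)@T[:3,:3].T+T[:3,3]
    P[d<=0]=np.nan
    return im,d,P
def save(im,n): cv2.imwrite(f'pics/{n}.png',im[...,::-1])
def proj(name,p,o=None):
    K,T=campose(name,o); q=(np.asarray(p)-T[:3,3])@T[:3,:3]
    return np.array([K[0,0]*q[...,0]/-q[...,2]+K[0,2],K[1,1]*-q[...,1]/-q[...,2]+K[1,2]]).T
E
python3 - <<'E'
from h import *
print(env.get_obs())
for n in ('top','scene','wrist'): print(n,env.calibration(n))
a=[]
for n in ('top','scene'):
    im,d,P=shoot(n); save(im,n+'0'); np.savez(f'{n}0.npz',im=im,P=P)
    for q in ('box1_center','case','bottle_center','pot','glass','case_lid','box1_lid'):
        for r in env.cut_out(n,q):
            m=r['region']; pp=P[m]; pp=pp[~np.isnan(pp[:,0])]
            print(n,q,round(r['conf'],2),np.round(r['uv']),m.sum(),np.round(np.median(pp,0),3) if len(pp) else None,im[m].mean(0).round())
E
```

```text
{'time_s': 0.0, 'qpos': array([-73.73265708,  18.43856553,  -4.01499339,  83.17323506,
         1.29754577,  78.54235852,  -3.25636087]), 'joint_velocities': array([-0.02395389,  0.04438211,  0.03014695,  0.0204152 ,  0.07719272,
       -0.02312415, -0.02126529]), 'effort': array([ 8.28935435e-05, -4.91290855e+01, -4.03806623e-01, -3.12519979e+01,
       -6.39367034e-02,  4.38642909e-02,  1.78449368e-04]), 'tool_pos': array([0.17318883, 0.62594814, 0.22948166]), 'tool_rot': array([-1.79891223e+02,  8.42570205e-03,  1.64546014e+02]), 'force': array([-0.42600415,  0.41563193, -0.34340008]), 'wrist_torque': array([ 0.01075275, -0.00588721, -0.00712055]), 'grip_width': 0.08715818154859577}
top {'intrinsics': array([[479.85409499,   0.        , 283.53083902],
       [  0.        , 479.85409499, 206.82495879],
       [  0.        ,   0.        ,   1.        ]]), 'position': array([0.33671612, 0.10479184, 1.14496467]), 'orientation': array([ 1.17752361e+01, -2.43330860e-02, -9.10939088e+01])}
scene {'intrinsics': array([[428.43459134,   0.        , 279.12530697],
       [  0.        , 428.4
[... 1119 characters left out ...]
7 -0.315  0.129] [200. 200. 186.]
top glass 0.55 [261. 124.] 1116 [0.771 0.141 0.053] [125. 161. 157.]
top case_lid 0.83 [479. 193.] 9508 [ 0.567 -0.315  0.129] [199. 200. 185.]
top box1_lid 0.62 [172. 245.] 353 [0.488 0.354 0.045] [200. 210. 202.]
scene case 0.88 [166. 253.] 11702 [ 0.581 -0.24   0.021] [145. 144. 136.]
scene bottle_center 0.68 [321. 221.] 452 [0.591 0.225 0.015] [142. 141. 133.]
scene bottle_center 0.35 [170. 254.] 11805 [ 0.581 -0.24   0.02 ] [145. 144. 136.]
scene pot 0.69 [257. 198.] 1090 [0.481 0.066 0.056] [118.  77.  58.]
scene glass 0.56 [322. 265.] 1075 [0.748 0.147 0.063] [106. 144. 142.]
scene case_lid 0.63 [126. 246.] 4580 [ 0.614 -0.3    0.253] [190. 185. 174.]
```

View pics/top0.png

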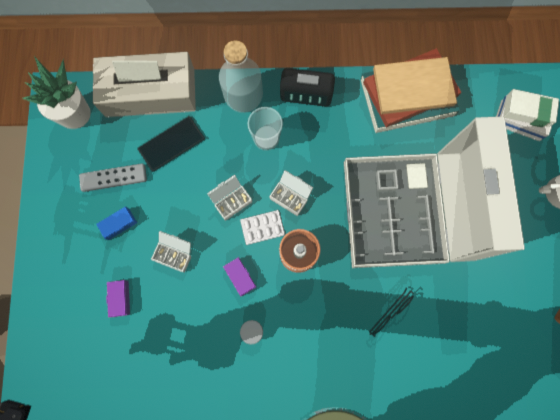

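View pics/scene0.png

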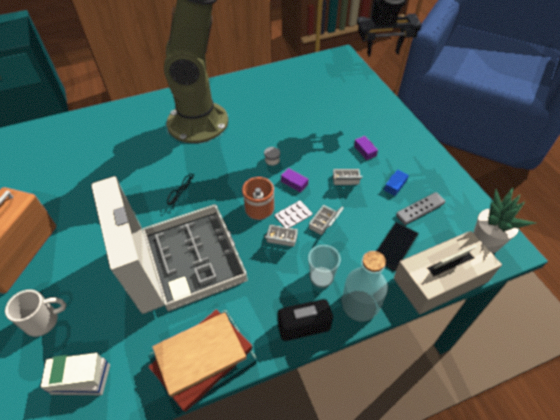

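>>> move_arm:
  steps:
    - [[-0.04,-0.03,-0.01],0]
    - [[-0.08,-0.06,-0.02],0]
    - [[-0.12,-0.09,-0.03],0]
    - [[-0.16,-0.12,-0.04],0]
    - [[-0.2,-0.15,-0.05],0]
    - [[-0.24,-0.18,-0.06],0]
    - [[-0.28,-0.21,-0.07],0]
    - [[-0.32,-0.24,-0.08],0]
    - [[-0.36,-0.27,-0.09],0]
    - [[-0.4,-0.3,-0.1],0]
    - [[-0.43,-0.32,-0.1],0]
    - [[-0.43,-0.32,-0.1],0]

```text
time_s: 2.3
tool_pos: [0.5043, 0.2, 0.3309]
tool_rot: [-180.0, 0.1, 164.2]
force: [1.0, 0.5, 0.4]
grip_width: 0.0871
```

Run:
```python
from h import *
im,d,P=shoot('wrist'); save(im,'w0'); np.savez('w0.npz',im=im,P=P)
o=env.get_obs(); print(o['tool_pos'],o['tool_rot'],o['qpos'])
for q in ('box1_center','bottle_center','pot','glass','box1_lid'):
    for r in env.cut_out('wrist',q):
        m=r['region']; pp=P[m]; pp=pp[~np.isnan(pp[:,0])]
        if len(pp)==0: continue
        hi=pp[pp[:,2]>0.018]
        print(q,round(r['conf'],2),np.round(r['uv']),m.sum(),np.round(np.median(pp,0),3),pp.min(0).round(3),pp.max(0).round(3),im[m].mean(0).round())
```

```text
[0.50291687 0.202422   0.33061958] [ 1.79982948e+02 -4.83059530e-03  1.64379298e+02] [-42.85775967   3.14220356  19.09174722  89.87683822  -1.04483365
  87.14685182  50.63854027]
bottle_center 0.91 [167. 162.] 835 [0.462 0.076 0.068] [0.45  0.056 0.008] [0.478 0.083 0.089] [147. 141. 132.]
pot 0.92 [152. 155.] 5827 [0.461 0.056 0.049] [ 0.419  0.027 -0.001] [0.507 0.115 0.094] [152.  90.  61.]
glass 0.64 [294. 361.] 2139 [0.76  0.143 0.067] [ 0.715  0.1   -0.   ] [0.833 0.183 0.101] [116. 147. 142.]
```

View pics/w0.png

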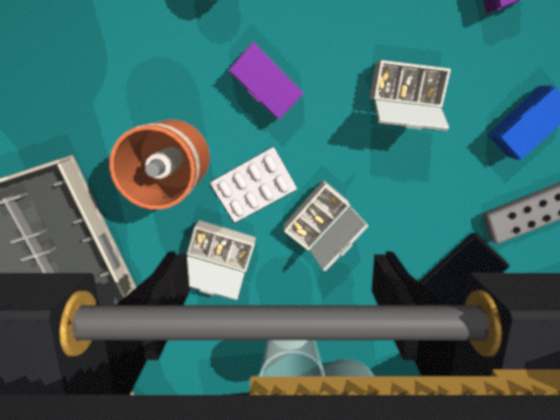

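```bash
cat > meas.py <<'E'
from h import *
def boxes(im,P,centers,zc=0.0):
    for c in centers:
        D=np.linalg.norm(P[...,:2]-np.array(c),axis=-1)<0.075
        sat=im.max(-1).astype(int)-im.min(-1)
        body=D&(P[...,2]>0.010)&(P[...,2]<0.0285)&(sat<90)
        lid=D&(P[...,2]>0.033)&(sat<90)
        n,l,st,_=cv2.connectedComponentsWithStats(body.astype(np.uint8)); 
        if n<2: print(c,'none'); continue
        k=1+np.argmax(st[1:,4]); b=P[l==k][:,:2]
        r=cv2.minAreaRect((b*1000).astype(np.float32))
        L=P[lid]
        print(np.round(c,3),'rect',np.round(r[0],1),np.round(r[1],1),round(r[2],1),'n',len(b),'lid',np.round(np.median(L,0),3) if len(L) else None,'lidtop',np.round(np.percentile(L[:,2],98),3) if len(L) else None)
E
python3 - <<'E'
from meas import *
for n in ('w0','top0'):
    z=np.load(n+'.npz'); im,P=z['im'],z['P']
    if n=='w0':
        for uv in ((410,85),(325,212),(222,243),(152,155),(255,183)): print(uv,P[uv[1],uv[0]].round(3))
    print(n,'table z',np.nanmedian(P[...,2][(P[...,2]<.02)]))
    boxes(im,P,[(0.47,0.36),(0.598,0.23),(0.605,0.1)])
    sat=im.max(-1).astype(int)-im.min(-1)
    # purple boxes & blister reference
z=np.load('top0.npz'); im,P=z['im'],z['P']
reg=(P[...,0]>.35)&(P[...,0]<.8)&(P[...,1]<-.03)&(P[...,1]>-.5)
rim=reg&(P[...,2]>.031)&(P[...,2]<.04)
r=cv2.minAreaRect((P[rim][:,:2]*1000).astype(np.float32)); print('rim',r)
lid=reg&(P[...,2]>.06)
r=cv2.minAreaRect((P[lid][:,:2]*1000).astype(np.float32)); print('lid',r,P[lid].min(0),P[lid].max(0))
c=im[110:280,335:535]; save(cv2.resize(c,(800,680),interpolation=cv2.INTER_CUBIC)[:600],'case')
w=np.load('w0.npz')['im'][30:310,170:470]; save(cv2.resize(w,(640,597),interpolation=cv2.INTER_CUBIC),'bx')
for nm,p in (('row z',P[::4,420,:]),): pass
for r_ in range(150,280,5): print(r_,[int(1000*v) for v in P[r_,345:450:5,2]])
E
```

```text
(410, 85) [0.461 0.376 0.003]
(325, 212) [0.583 0.237 0.022]
(222, 243) [0.592 0.093 0.01 ]
(152, 155) [0.451 0.067 0.068]
(255, 183) [0.525 0.159 0.006]
w0 table z 0.0014821268244796237
[0.47 0.36] rect [459.1 370.1] [80.9 43.4] 67.6 n 1137 lid [0.491 0.355 0.051] lidtop 0.063
[0.598 0.23 ] rect [587.7 225. ] [45.1 80.6] 34.6 n 1001 lid [0.61  0.243 0.053] lidtop 0.379
[0.605 0.1  ] rect [595.1  91.4] [80.  45.9] 56.1 n 1032 lid [0.626 0.076 0.048] lidtop 0.061
top0 table z -0.0014756596628813234
[0.47 0.36] rect [459.2 366.1] [81.3 46.5] 67.5 n 226 lid [0.491 0.352 0.049] lidtop 0.061
[0.598 0.23 ] rect [587.7 222.8] [48.2 79.9] 34.5 n 226 lid [0.614 0.242 0.049] lidtop 0.062
[0.605 0.1  ] rect [594.7  87.9] [80.2 47. ] 55.4 n 238 lid [0.623 0.067 0.048] lidtop 0.06
rim ((616.6929321289062, -223.49456787109375), (361.485107421875, 522.31884765625), 62.52885818481445)
lid ((616.3261108398438, -318.70343017578125), (362.5559387207031, 367.2425537109375), 89.99493408203125) [ 0.43270801 -0.49999542  0.06006069] [ 0.79995502 -0.13744148  0.2651701 ]
150 [0, 2, 2, -3, 1, 0, 0, -4, 1, 2, 0, 5, -1, 0, 0, 2, 1, 0, 0, 58, 66]
155 [-2, 0, 0, 3, 4, -2, -1, -1, 0, -4, 0, 37, 33, 33, 33, 33, 31, 36, 27, 37, 38]
160 [23, 22, 16, 15, 18, 17, 11, 9, 7, 6, 3, 8, 4, 6, 3, 3, 0, 0, 30, 38, 40]Traceback (most recent call last):
  File "<stdin>", line 19, in <module>
ValueError: cannot convert float NaN to integer
```

View pics/case.png

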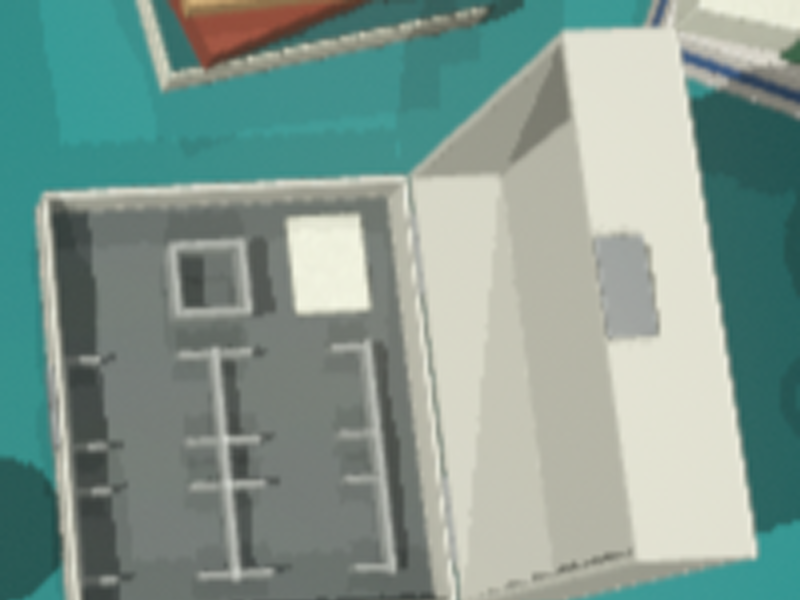

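>>> move_arm:
  steps:
    - [[0.002,0.02,0.03],-0.17]
    - [[0.004,0.04,0.06],-0.34]
    - [[0.006,0.06,0.09],-0.52]
    - [[0.008,0.08,0.12],-0.7]
    - [[0.01,0.1,0.15],-0.88]
    - [[0.012,0.12,0.18],-1.06]
    - [[0.014,0.138,0.2],-1.24]
    - [[0.014,0.138,0.21],-1.4]
    - [[0.014,0.138,0.22],-1.452]
    - [[0.014,0.138,0.25],-1.452]
    - [[0.014,0.138,0.275],-1.452]
    - [[0.014,0.138,0.275],-1.452]
    - [[0.014,0.138,0.275],-1.452]
  hand: 1
  squeeze: 15

```text
time_s: 4.22
tool_pos: [0.526, 0.3411, 0.0566]
tool_rot: [-180.0, 0.1, -112.2]
force: [-0.1, 0.8, -0.4]
grip_width: 0.0005
```

```bash
cat > fr.py <<'E'
from h import *
def tobox(c,al):
    o=env.get_obs(); u=np.array([np.cos(np.radians(al)),np.sin(np.radians(al))]); v=np.array([-u[1],u[0]])
    d=o['tool_pos'][:2]-np.array(c); Rt=toolR(o)
    print('pos',o['tool_pos'].round(4),'rot',o['tool_rot'].round(1),'q7',round(o['qpos'][6],1),'w',round(o['grip_width'],4),'F',o['force'].round(1))
    print('tool in box u,v mm',(d@u*1000).round(1),(d@v*1000).round(1),'tool y.u',(Rt[:2,1]@u).round(3),'tool x.v',(Rt[:2,0]@v).round(3))
def delta(to,yaw=None):
    o=env.get_obs(); Rt=toolR(o); d=(np.array(to)-o['tool_pos'])@Rt
    t=None if yaw is None else np.radians((o['tool_rot'][2]-yaw+180)%360-180)
    print('delta tool',d.round(4),'turn',t)
E
python3 -c "
from fr import *
tobox((.458,.368),-22.4)
im,d,P=shoot('top'); save(im[180:330,90:290].repeat(4,0).repeat(4,1)[:600],'t1')"
```

```text
pos [0.526  0.3411 0.0566] rot [-1.800e+02  1.000e-01 -1.122e+02] q7 124.9 w 0.0005 F [-0.1  0.8 -0.4]
tool in box u,v mm 73.1 1.1 tool y.u -1.0 tool x.v -1.0
```

View pics/t1.png

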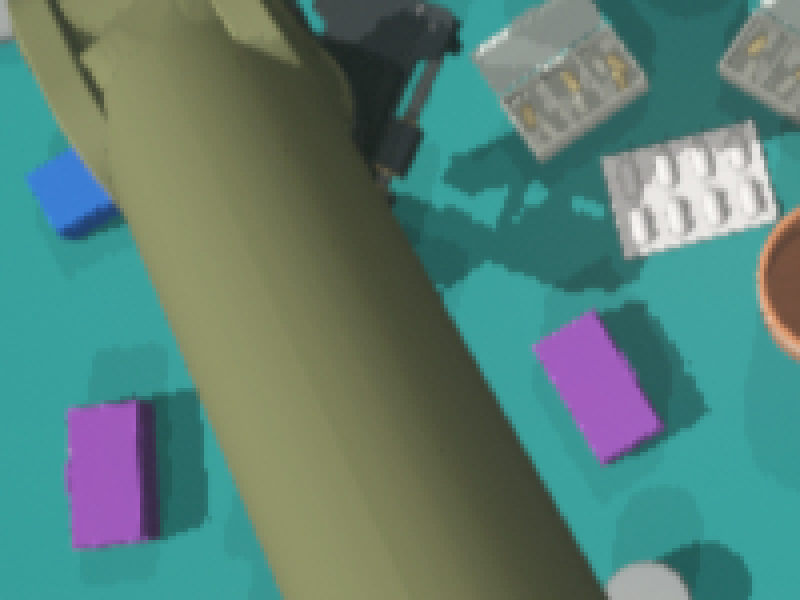

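>>> move_arm:
  steps:
    - [[0,0.01,-0.001],0]
    - [[0,0.017,-0.003],0]
    - [[0,0.025,-0.007],0]
    - [[0,0.034,-0.012],0]
    - [[0,0.043,-0.013],0]
    - [[0,0.052,-0.01],0]
    - [[0,0.06,-0.006],0]
    - [[0,0.067,0.001],0]
    - [[0,0.07,0.006],0]
    - [[0,0.073,0.012],0]
    - [[0,0.074,0.018],0]
    - [[0,0.074,0.02],0]
    - [[0,0.074,0.02],0]

```text
time_s: 5.9
tool_pos: [0.4573, 0.3683, 0.0381]
tool_rot: [180.0, -0.0, -112.3]
force: [-6.0, -4.9, 17.2]
grip_width: 0.0004
```

```bash
python3 -c "
from fr import *
tobox((.458,.368),-22.4)"
```

```text
pos [0.4573 0.3683 0.0381] rot [ 180.    -0.  -112.3] q7 118.2 w 0.0004 F [-6.  -4.9 17.2]
tool in box u,v mm -0.7 -0.0 tool y.u -1.0 tool x.v -1.0
```

>>> move_arm:
  steps:
    - [[0,0,-0.03],0]
    - [[0,0,-0.07],0]
    - [[0,0,-0.11],0]
    - [[0,0,-0.11],0]
    - [[0,0,-0.11],0]
    - [[0,0,-0.11],0]
  hand: -1

```text
time_s: 6.65
tool_pos: [0.4565, 0.3676, 0.1439]
tool_rot: [179.9, -0.1, -112.3]
force: [-0.6, -0.4, -1.1]
grip_width: 0.0528
```

```bash
cat >> meas.py <<'E'
def shut(im,P,c,zlo=0.02,zhi=0.042,rad=0.07):
    D=np.linalg.norm(P[...,:2]-np.array(c),axis=-1)<rad
    sat=im.max(-1).astype(int)-im.min(-1)
    b=D&(P[...,2]>zlo)&(P[...,2]<zhi)&(sat<60)
    n,l,st,_=cv2.connectedComponentsWithStats(b.astype(np.uint8)); k=1+np.argmax(st[1:,4])
    Q=P[l==k]; r=cv2.minAreaRect((Q[:,:2]*1000).astype(np.float32))
    print('shut',np.round(r[0],1),np.round(r[1],1),round(r[2],1),'z',np.percentile(Q[:,2],[5,50,95]).round(4))
E
python3 -c "
from fr import *; from meas import *
tobox((.458,.368),-22.4)
im,d,P=shoot('wrist'); save(im,'w1'); shut(im,P,(.458,.368))"
```

```text
pos [0.4565 0.3676 0.1439] rot [ 1.799e+02 -1.000e-01 -1.123e+02] q7 117.5 w 0.0528 F [-0.6 -0.4 -1.1]
tool in box u,v mm -1.2 -1.0 tool y.u -1.0 tool x.v -1.0
shut [457.9 370.7] [81. 43.] 67.6 z [0.027  0.0313 0.0324]
```

View pics/w1.png

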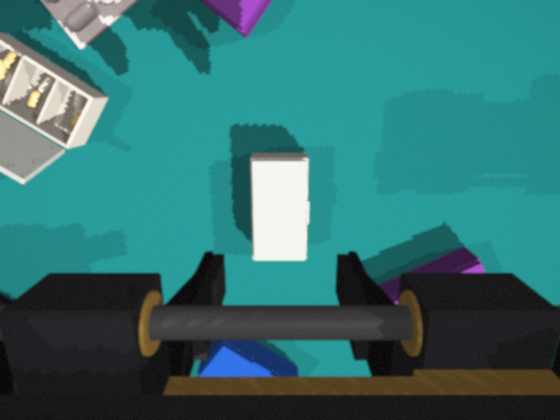

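>>> move_arm:
  steps:
    - [[-0.003,0,0.03],0]
    - [[-0.003,0,0.06],0]
    - [[-0.003,0,0.07],0]
    - [[-0.003,0,0.08],0]
    - [[-0.003,0,0.1],0]
    - [[-0.003,0,0.12],0]
    - [[-0.003,0,0.13],0]
    - [[-0.003,0,0.13],0]
  hand: -1

```text
time_s: 7.7
tool_pos: [0.4583, 0.3709, 0.0154]
tool_rot: [180.0, -0.0, -112.3]
force: [-0.4, -1.1, 0.4]
grip_width: 0.0873
```

>>> move_arm:
  steps:
    - [[0,0,0],0]
    - [[0,0,0],0]
    - [[0,0,0],0]
    - [[0,0,0],0]
    - [[0,0,0],0]
    - [[0,0,0],0]
    - [[0,0,0],0]
    - [[0,0,0],0]
    - [[0,0,0],0]
    - [[0,0,-0.02],0]
    - [[0,0,-0.06],0]
    - [[0,0,-0.11],0]
    - [[0,0,-0.16],0]
    - [[0,0,-0.16],0]
  hand: 1
  squeeze: 20

```text
time_s: 9.45
tool_pos: [0.4609, 0.3731, 0.182]
tool_rot: [-179.7, 0.6, -112.3]
force: [-0.1, 0.4, -1.5]
grip_width: 0.0416
```

Run:
```python
from fr import *
tobox((.458,.368),-22.4)
# case geometry from top image, corner pixels (crop scale 4, offset 335,110)
z=np.load('top0.npz'); 
K,T=campose('top')
def ray(u,v,zz):
    d=T[:3,:3]@np.array([(u-K[0,2])/K[0,0],-(v-K[1,2])/K[1,1],-1.]); return (T[:3,3]+d*(zz-T[2,3])/d[2])[:2].round(4)
q=lambda x,y:(335+x/4-.375,110+y/4-.375)
for n,p,zz in (('TL rim',(38,193),.035),('TR rim',(408,178),.035),
  ('spine top',(215,350),.019),('spine bot',(237,577),.019),('hspine top',(368,343),.019),('hspine bot',(392,570),.019),
  ('well TL',(168,240),.025),('well TR',(246,238),.025),('well BR',(252,313),.025),('well BL',(177,320),.025),
  ('rib L1',(100,358),.019),('L2',(100,446),.019),('L3',(104,491),.019),('L4',(108,580),.019),('M1',(215,353),.019),('M2',(225,440),.019),('M3',(231,486),.019),('M4',(237,574),.019)):
    print(n,ray(*q(*p),zz))
delta((.56,-.05,.30),90)
```

```text
pos [0.4609 0.3731 0.182 ] rot [-179.7    0.6 -112.3] q7 117.3 w 0.0416 F [-0.1  0.4 -1.5]
tool in box u,v mm 0.7 5.8 tool y.u -1.0 tool x.v -1.0
TL rim [ 0.686  -0.0487]
TR rim [ 0.6912 -0.2728]
spine top [ 0.5904 -0.153 ]
spine bot [ 0.4536 -0.1572]
hspine top [ 0.593  -0.2454]
hspine bot [ 0.456  -0.2485]
well TL [ 0.6579 -0.1275]
well TR [ 0.6583 -0.1748]
well BR [ 0.6114 -0.1753]
well BL [ 0.608 -0.13 ]
rib L1 [ 0.5868 -0.0835]
L2 [ 0.5331 -0.0807]
L3 [ 0.506  -0.0817]
L4 [ 0.4533 -0.0813]
M1 [ 0.5886 -0.1528]
M2 [ 0.5354 -0.1554]
M3 [ 0.5076 -0.1572]
M4 [ 0.4553 -0.1573]
delta tool [ 0.3528 -0.2526 -0.1203] turn 2.752869144707828
```

>>> move_arm:
  steps:
    - [[0.03,-0.02,-0.03],0.17]
    - [[0.06,-0.039,-0.06],0.34]
    - [[0.09,-0.058,-0.08],0.51]
    - [[0.12,-0.077,-0.1],0.68]
    - [[0.15,-0.096,-0.12],0.85]
    - [[0.18,-0.116,-0.14],1.02]
    - [[0.21,-0.135,-0.16],1.2]
    - [[0.25,-0.16,-0.178],1.38]
    - [[0.28,-0.18,-0.178],1.56]
    - [[0.32,-0.206,-0.178],1.73]
    - [[0.36,-0.231,-0.178],1.9]
    - [[0.39,-0.25,-0.178],2.07]
    - [[0.42,-0.27,-0.178],2.24]
    - [[0.45,-0.289,-0.178],2.41]
    - [[0.48,-0.309,-0.178],2.58]
    - [[0.507,-0.326,-0.178],2.75]
    - [[0.507,-0.326,-0.178],2.75]
    - [[0.507,-0.326,-0.178],2.75]
    - [[0.507,-0.326,-0.178],2.75]

```text
time_s: 11.82
tool_pos: [0.5682, -0.22, 0.3534]
tool_rot: [-180.0, -0.1, 90.4]
force: [0.1, -0.4, -1.8]
grip_width: 0.0415
```

```bash
python3 -c "
from fr import *
tobox((.56,-.16),1.5)
print(env.get_obs()['qpos'].round(1))
im,d,P=shoot('wrist'); save(im,'w2'); np.savez('w2.npz',im=im,P=P)"
```

```text
pos [ 0.5682 -0.22    0.3534] rot [-1.80e+02 -1.00e-01  9.04e+01] q7 26.3 w 0.0415 F [ 0.1 -0.4 -1.8]
tool in box u,v mm 6.6 -60.2 tool y.u 1.0 tool x.v 1.0
[-14.9  13.8  41.8  78.7  -9.2  91.   26.3]
```

View pics/w2.png

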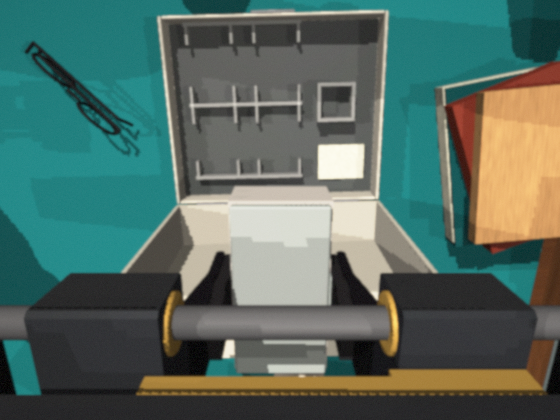

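Run:
```python
from fr import *
z=np.load('w2.npz'); im,P=z['im'],z['P']
K,T=campose('wrist')
def ray(u,v,zz):
    d=T[:3,:3]@np.array([(u-K[0,2])/K[0,0],-(v-K[1,2])/K[1,1],-1.]); return (T[:3,3]+d*(zz-T[2,3])/d[2])[:2].round(4)
for n,u,v,zz in (('rimTL',160,16,.035),('rimTR',387,13,.035),('BR',379,197,.035),('BL',180,198,.035),('spineL',190,104,.019),('spineR',303,102,.019),
 ('M1',193,104,.019),('M2',236,104,.019),('M3',257,103,.019),('M4',300,103,.019),('hsL',198,177,.019),('hsR',303,176,.019),('T1',186,30,.019),('T4',298,30,.019)): print(n,ray(u,v,zz))
w=[ray(317,81,.025),ray(355,80,.025),ray(356,122,.025),ray(318,123,.025)]; print('well',np.mean(w,0),w)
for q in ('case',):
    r=env.cut_out('wrist',q)
    for x in r[:1]: print(q,x['conf'],x['uv'])
m=(P[...,2]>.031)&(P[...,2]<.04)&(P[...,1]>-.265)&(P[...,0]>.4)&(P[...,0]<.71)&(P[...,1]<0.0)
Q=P[m][:,:2]; r=cv2.minAreaRect((Q*1000).astype(np.float32)); print(r)
# left wall line, right wall line
for lo,hi,nm in ((.40,.45,'x-'),(.67,.71,'x+')):
    s=Q[(Q[:,0]>lo)&(Q[:,0]<hi)&(Q[:,1]<-.06)&(Q[:,1]>-.24)]; print(nm,len(s),s[:,0].mean(),np.polyfit(s[:,1],s[:,0],1))
s=Q[(Q[:,1]>-.06)&(Q[:,0]>.45)&(Q[:,0]<.66)]; print('y+',len(s),np.polyfit(s[:,0],s[:,1],1))
save(cv2.resize(im[0:215,150:400],(800,688))[:600],'w2c')
```

```text
rimTL [ 0.4306 -0.0567]
rimTR [ 0.6875 -0.0524]
BR [ 0.696  -0.2678]
BL [ 0.4376 -0.2705]
spineL [ 0.4546 -0.1531]
spineR [ 0.5957 -0.15  ]
M1 [ 0.4584 -0.1531]
M2 [ 0.5121 -0.1528]
M3 [ 0.5383 -0.1515]
M4 [ 0.5919 -0.1512]
hsL [ 0.4591 -0.246 ]
hsR [ 0.5978 -0.244 ]
T1 [ 0.4554 -0.0687]
T4 [ 0.5879 -0.0681]
well [ 0.636525 -0.149475] [array([ 0.6117, -0.1253]), array([ 0.6577, -0.1239]), array([ 0.6621, -0.1736]), array([ 0.6146, -0.1751])]
((561.2344360351562, -158.31634521484375), (263.46051025390625, 219.63336181640625), 1.38910973072052)
x- 645 0.4324290043824819 [-0.02512997  0.42881531]
x+ 611 0.6890890240564383 [-0.02881233  0.68491006]
y+ 976 [ 0.02931272 -0.07074741]
```

View pics/w2c.png

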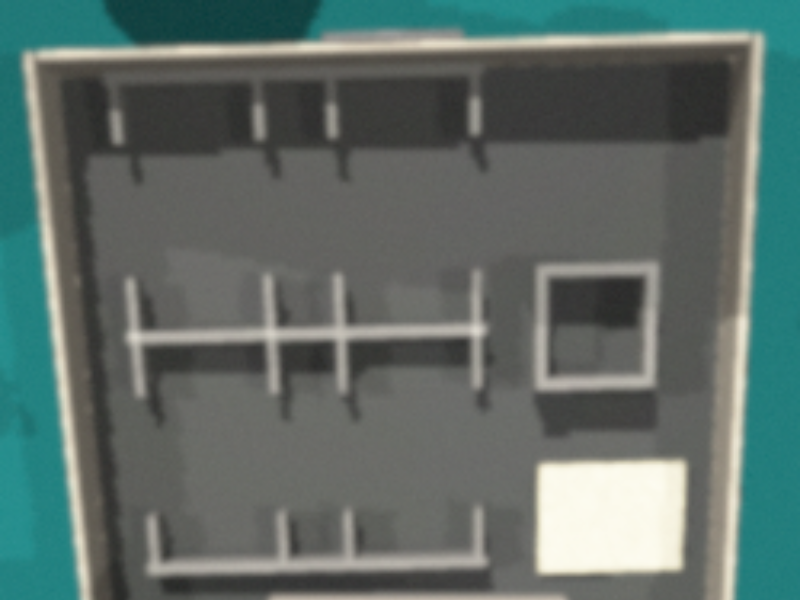

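Run:
```python
from fr import *
z=np.load('w2.npz'); im,P=z['im'],z['P']
K,T=campose('wrist'); o=env.get_obs(); tp=o['tool_pos']
def ray(u,v,zz):
    d=T[:3,:3]@np.array([(u-K[0,2])/K[0,0],-(v-K[1,2])/K[1,1],-1.]); return (T[:3,3]+d*(zz-T[2,3])/d[2])
for uv,dz in (((230,203),.0146),((331,203),.0146),((232,187),-.0154),((328,187),-.0154)): print(uv,((ray(*uv,tp[2]+dz)-tp)*1000).round(1))
for v in range(180,260,8): print(v,((P[v,280]-tp)*1000).round(1),im[v,280])
```

```text
(230, 203) [-19.8  39.8  14.6]
(331, 203) [19.3 40.  14.6]
(232, 187) [-22.8  38.9 -15.4]
(328, 187) [ 21.8  39.1 -15.4]
180 [  -0.8  -31.9 -348.3] [65 65 60]
188 [ -0.5  40.2 -10.4] [199 189 177]
196 [-0.5 40.   2.8] [202 190 178]
204 [-0.4 39.4 12.6] [208 204 191]
212 [-0.4 37.  15.5] [218 220 211]
220 [-0.4 33.6 14.9] [219 220 212]
228 [-0.4 30.3 15.2] [218 221 211]
236 [-0.4 27.  15.3] [218 220 212]
244 [-0.3 23.4 14.9] [192 193 184]
252 [-0.3 20.  14.9] [190 193 184]
```

>>> move_arm:
  steps:
    - [[0.022,-0.002,0.01],-0.019]
    - [[0.022,-0.002,0.05],-0.019]
    - [[0.022,-0.002,0.1],-0.019]
    - [[0.022,-0.002,0.15],-0.019]
    - [[0.022,-0.002,0.2],-0.019]
    - [[0.022,-0.002,0.24],-0.019]
    - [[0.022,-0.002,0.27],-0.019]
    - [[0.022,-0.002,0.29],-0.019]
    - [[0.022,-0.002,0.29],-0.019]
    - [[0.022,-0.002,0.29],-0.019]

```text
time_s: 13.18
tool_pos: [0.567, -0.2, 0.0649]
tool_rot: [179.9, 0.0, 91.3]
force: [0.1, -0.9, -0.8]
grip_width: 0.042
```

```bash
python3 -c "
from fr import *
tobox((.566,-.1975),1.5)
im,d,P=shoot('wrist'); save(im,'w3'); np.savez('w3.npz',im=im,P=P)"
```

```text
pos [ 0.567  -0.2     0.0649] rot [179.9   0.   91.3] q7 30.8 w 0.042 F [ 0.1 -0.9 -0.8]
tool in box u,v mm 0.9 -2.5 tool y.u 1.0 tool x.v 1.0
```

View pics/w3.png

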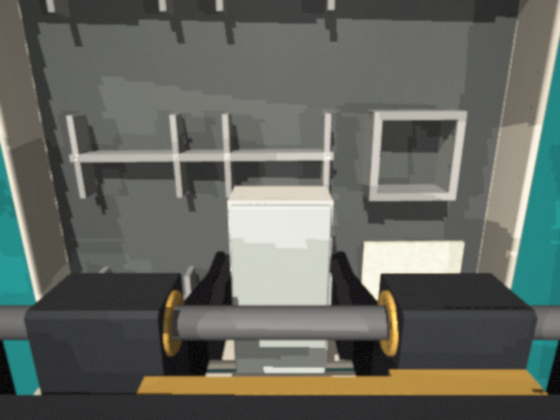

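Run:
```python
from fr import *
K,T=campose('wrist'); o=env.get_obs(); tp=o['tool_pos']
def ray(u,v,zz):
    d=T[:3,:3]@np.array([(u-K[0,2])/K[0,0],-(v-K[1,2])/K[1,1],-1.]); return (T[:3,3]+d*(zz-T[2,3])/d[2]).round(4)[:2]
for uv in ((74,157),(176,156),(228,155),(327,154),(75,116),(81,195),(174,116),(226,116),(328,115),(326,185),(280,155)): print(uv,ray(*uv,.019))
w=[ray(371,112,.025),ray(465,112,.025),ray(460,198,.025),ray(371,198,.025)]; print('well',np.mean(w,0),w)
print(ray(230,187,tp[2]-.0154),ray(331,187,tp[2]-.0154))
```

```text
(74, 157) [ 0.4558 -0.1545]
(176, 156) [ 0.5103 -0.1528]
(228, 155) [ 0.5381 -0.1517]
(327, 154) [ 0.5909 -0.15  ]
(75, 116) [ 0.4593 -0.1331]
(81, 195) [ 0.4567 -0.1754]
(174, 116) [ 0.5105 -0.132 ]
(226, 116) [ 0.5374 -0.1314]
(328, 115) [ 0.5903 -0.1298]
(326, 185) [ 0.5913 -0.167 ]
(280, 155) [ 0.5658 -0.1511]
well [ 0.63675 -0.1494 ] [array([ 0.611 , -0.1276]), array([ 0.6581, -0.1266]), array([ 0.6628, -0.1712]), array([ 0.6151, -0.1722])]
[ 0.5428 -0.1616] [ 0.5897 -0.1606]
```

>>> move_arm:
  steps:
    - [[0.003,-0.001,0.0],0]
    - [[0.003,-0.001,0.01],0]
    - [[0.003,-0.001,0.02],0]
    - [[0.003,-0.001,0.028],0]
    - [[0.003,-0.001,0.036],0]
    - [[0.003,-0.001,0.042],0]
    - [[0.003,-0.001,0.045],0]
    - [[0.003,-0.001,0.045],0]
    - [[0.003,-0.001,0.045],0]

```text
time_s: 14.35
tool_pos: [0.5646, -0.1967, 0.0204]
tool_rot: [-180.0, -0.1, 91.3]
force: [-5.9, 2.7, 12.5]
grip_width: 0.0415
```

>>> move_arm:
  steps:
    - [[0,0,-0.001],0]
    - [[0,0,-0.001],0]
    - [[0,0,-0.001],0]
    - [[0,0,-0.001],0]
    - [[0,0,-0.03],0]
    - [[0,0,-0.08],0]
    - [[0,0,-0.13],0]
    - [[0,0,-0.18],0]
    - [[0,0,-0.18],0]
    - [[0,0,-0.18],0]
  hand: -0.35

```text
time_s: 15.6
tool_pos: [0.5646, -0.1964, 0.198]
tool_rot: [-180.0, -0.0, 91.3]
force: [0.5, -0.2, -1.1]
grip_width: 0.059
```

```bash
python3 -c "
from fr import *; from meas import *
im,d,P=shoot('wrist'); save(im,'w4'); shut(im,P,(.5657,-.197),.025,.05,.055)
im,d,P=shoot('top'); np.savez('top1.npz',im=im,P=P);boxes(im,P,[(0.589,0.227),(0.595,0.092)])
shut(im,P,(.5657,-.197),.025,.05,.055)
c=np.array([.5865,.2242]);u=np.array([np.cos(np.radians(34.6)),np.sin(np.radians(34.6))])
print(c+.075*u); delta([*(c+.075*u),.12],124.6)"
```

```text
shut [ 564.9 -196.8] [43.1 80.3] 1.3 z [0.0318 0.0361 0.0373]
[0.589 0.227] rect [587.2 222.6] [46.6 79.7] 34.9 n 219 lid [0.614 0.242 0.049] lidtop 0.062
[0.595 0.092] rect [595.2  87.6] [79.7 47.7] 55.5 n 242 lid [0.624 0.069 0.049] lidtop 0.06
shut [ 563.1 -198. ] [79.2 43.1] 90.0 z [0.0288 0.0341 0.0377]
[0.64823523 0.26678828]
delta tool [0.461  0.0947 0.0769] turn -0.5817698535012343
```

>>> move_arm:
  steps:
    - [[0.05,0.01,-0.01],-0.07]
    - [[0.1,0.02,-0.01],-0.14]
    - [[0.15,0.03,-0.01],-0.21]
    - [[0.2,0.041,-0.01],-0.28]
    - [[0.25,0.051,-0.01],-0.35]
    - [[0.3,0.061,-0.01],-0.42]
    - [[0.35,0.072,-0.01],-0.49]
    - [[0.4,0.082,0],-0.55]
    - [[0.44,0.09,0.02],-0.58]
    - [[0.461,0.095,0.05],-0.58]
    - [[0.461,0.095,0.08],-0.58]
    - [[0.461,0.095,0.12],-0.58]
    - [[0.461,0.095,0.141],-0.58]
    - [[0.461,0.095,0.141],-0.58]
    - [[0.461,0.095,0.141],-0.58]
  hand: 1

```text
time_s: 17.58
tool_pos: [0.6507, 0.2665, 0.059]
tool_rot: [179.9, 0.0, 124.5]
force: [-0.1, 0.3, 0.2]
grip_width: 0.0005
```

```bash
python3 -c "
from fr import *
tobox((.5865,.2242),34.6)"
```

```text
pos [0.6507 0.2665 0.059 ] rot [179.9   0.  124.5] q7 18.6 w 0.0005 F [-0.1  0.3  0.2]
tool in box u,v mm 76.8 -1.7 tool y.u 1.0 tool x.v 1.0
```

>>> move_arm:
  steps:
    - [[0.002,-0.012,0.001],0]
    - [[0.002,-0.019,-0.001],0]
    - [[0.002,-0.027,-0.005],0]
    - [[0.002,-0.036,-0.009],0]
    - [[0.002,-0.045,-0.01],0]
    - [[0.002,-0.054,-0.007],0]
    - [[0.002,-0.062,-0.003],0]
    - [[0.002,-0.069,0.004],0]
    - [[0.002,-0.072,0.009],0]
    - [[0.002,-0.075,0.015],0]
    - [[0.002,-0.076,0.021],0]
    - [[0.002,-0.076,0.023],0]
    - [[0.002,-0.076,0.023],0]

```text
time_s: 19.2
tool_pos: [0.5861, 0.2249, 0.0381]
tool_rot: [180.0, -0.1, 124.5]
force: [-8.1, -2.5, 21.7]
grip_width: 0.0008
```

>>> move_arm:
  steps:
    - [[0,0,-0.03],0]
    - [[0,0,-0.07],0]
    - [[0,0,-0.11],0]
    - [[0,0,-0.11],0]
    - [[0,0,-0.11],0]
    - [[0,0,-0.11],0]
  hand: -1

```text
time_s: 19.95
tool_pos: [0.585, 0.2246, 0.1429]
tool_rot: [-179.8, -0.0, 124.5]
force: [-1.2, 1.1, -0.3]
grip_width: 0.0524
```

```bash
python3 -c "
from fr import *; from meas import *
im,d,P=shoot('wrist'); save(im,'w5'); shut(im,P,(.5865,.2242),.02,.042,.055)
tobox((.5865,.2242),34.6)"
```

```text
shut [586.4 224.2] [42.8 79.9] 34.3 z [0.0268 0.0311 0.0322]
pos [0.5851 0.2246 0.143 ] rot [-179.9   -0.   124.5] q7 17.3 w 0.0568 F [ 0.1  0.2 -0.4]
tool in box u,v mm -0.9 1.2 tool y.u 1.0 tool x.v 1.0
```

>>> move_arm:
  steps:
    - [[-0.001,0.001,0.03],0]
    - [[-0.001,0.001,0.06],0]
    - [[-0.001,0.001,0.07],0]
    - [[-0.001,0.001,0.08],0]
    - [[-0.001,0.001,0.1],0]
    - [[-0.001,0.001,0.12],0]
    - [[-0.001,0.001,0.129],0]
    - [[-0.001,0.001,0.129],0]
  hand: -1

```text
time_s: 21.0
tool_pos: [0.5867, 0.2244, 0.0145]
tool_rot: [-179.9, -0.0, 124.5]
force: [0.3, 0.4, -0.6]
grip_width: 0.0873
```

>>> move_arm:
  steps:
    - [[0,0,0],0]
    - [[0,0,0],0]
    - [[0,0,0],0]
    - [[0,0,0],0]
    - [[0,0,0],0]
    - [[0,0,0],0]
    - [[0,0,0],0]
    - [[0,0,0],0]
    - [[0,0,0],0]
    - [[0,0,-0.02],0]
    - [[0,0,-0.06],0]
    - [[0,0,-0.11],0]
    - [[0,0,-0.16],0]
    - [[0,0,-0.18],0]
    - [[0,0,-0.18],0]
  hand: 1
  squeeze: 20

```text
time_s: 22.88
tool_pos: [0.588, 0.2248, 0.1971]
tool_rot: [179.8, 0.0, 124.5]
force: [-1.4, -0.3, -1.5]
grip_width: 0.0419
```

```bash
python3 -c "
from fr import *
tobox((.5865,.2242),34.6)
delta([.4865,-.1985,.20],91.5)"
```

```text
pos [0.588  0.2248 0.1971] rot [179.8   0.  124.5] q7 16.8 w 0.0419 F [-1.4 -0.3 -1.5]
tool in box u,v mm 1.5 -0.4 tool y.u 1.0 tool x.v 1.0
delta tool [-0.2914 -0.3233 -0.0038] turn 0.5757213662424004
```

>>> move_arm:
  steps:
    - [[-0.03,-0.034,0],0.06]
    - [[-0.06,-0.067,0],0.12]
    - [[-0.09,-0.1,0],0.18]
    - [[-0.12,-0.133,0],0.24]
    - [[-0.15,-0.166,0],0.3]
    - [[-0.18,-0.2,0],0.36]
    - [[-0.21,-0.233,0],0.42]
    - [[-0.24,-0.266,0],0.48]
    - [[-0.27,-0.3,0],0.54]
    - [[-0.291,-0.323,0],0.576]
    - [[-0.291,-0.323,0.03],0.576]
    - [[-0.291,-0.323,0.07],0.576]
    - [[-0.291,-0.323,0.11],0.576]
    - [[-0.291,-0.323,0.13],0.576]
    - [[-0.291,-0.323,0.13],0.576]
    - [[-0.291,-0.323,0.13],0.576]

```text
time_s: 24.88
tool_pos: [0.4864, -0.1984, 0.0661]
tool_rot: [180.0, 0.0, 91.5]
force: [-0.1, 0.8, -1.9]
grip_width: 0.0419
```

```bash
python3 -c "
from fr import *
tobox((.4857,-.199),1.5)
im,d,P=shoot('wrist'); save(im,'w6'); tp=env.get_obs()['tool_pos']
for v in range(180,216,4): print(v,((P[v,280]-tp)*1000).round(1))
delta([.4857,-.199,.02],91.5)"
```

```text
pos [ 0.4864 -0.1984  0.0661] rot [180.    0.   91.5] q7 30.8 w 0.0419 F [-0.1  0.8 -1.9]
tool in box u,v mm 0.8 0.6 tool y.u 1.0 tool x.v 1.0
180 [ -1.5  32.3 -60.3]
184 [ -1.4  29.9 -60.3]
188 [ -1.6  39.6 -11.6]
192 [-1.6 39.7 -4.2]
196 [-1.6 39.5  1.9]
200 [-1.6 39.7  8.7]
204 [-1.6 38.7 11. ]
208 [-1.6 38.3 15.1]
212 [-1.5 36.5 14.6]
delta tool [-0.0005 -0.0012  0.0465] turn -7.210250222668595e-05
```

View pics/w6.png

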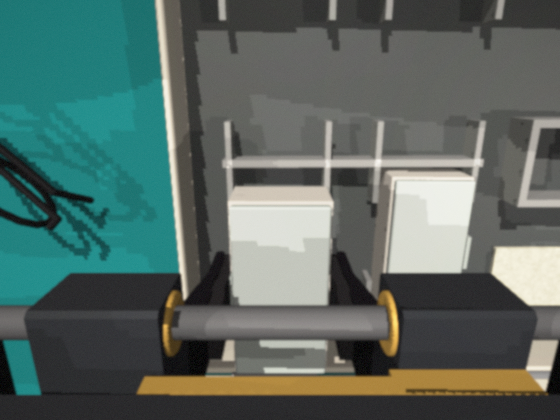

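>>> move_arm:
  steps:
    - [[0.0,-0.001,0.0],0]
    - [[0,-0.001,0.01],0]
    - [[0,-0.001,0.02],0]
    - [[0,-0.001,0.03],0]
    - [[0,-0.001,0.038],0]
    - [[0,-0.001,0.043],0]
    - [[0,-0.001,0.047],0]
    - [[0,-0.001,0.047],0]
    - [[0,-0.001,0.047],0]

```text
time_s: 26.05
tool_pos: [0.4847, -0.1983, 0.0201]
tool_rot: [-180.0, -0.1, 91.5]
force: [-6.0, 2.3, 14.1]
grip_width: 0.0416
```

>>> move_arm:
  steps:
    - [[0,0,-0.001],0]
    - [[0,0,-0.001],0]
    - [[0,0,-0.001],0]
    - [[0,0,-0.001],0]
    - [[0,0,-0.03],0]
    - [[0,0,-0.08],0]
    - [[0,0,-0.13],0]
    - [[0,0,-0.18],0]
    - [[0,0,-0.18],0]
    - [[0,0,-0.18],0]
  hand: -0.35

```text
time_s: 27.3
tool_pos: [0.4846, -0.1979, 0.198]
tool_rot: [-180.0, -0.0, 91.5]
force: [-0.2, 0.0, -0.1]
grip_width: 0.0589
```

```bash
python3 -c "
from fr import *; from meas import *
im,d,P=shoot('wrist'); shut(im,P,(.4857,-.199),.025,.05,.052)
im,d,P=shoot('top'); save(im,'top2'); boxes(im,P,[(0.595,0.092)])
c=np.array([.594,.0905]);u=np.array([np.cos(np.radians(-34.2)),np.sin(np.radians(-34.2))])
print(c+.075*u); delta([*(c+.075*u),.12],55.8)"
```

```text
shut [ 483.9 -198.1] [43.1 79.7] 1.2 z [0.0322 0.0362 0.0374]
[0.595 0.092] rect [595.6  88. ] [81.  48.4] 55.9 n 248 lid [0.623 0.069 0.048] lidtop 0.061
[0.65603104 0.04834375]
delta tool [0.2416 0.1786 0.0768] turn 0.6228510519237546
```

>>> move_arm:
  steps:
    - [[0.04,0.03,-0.01],0.1]
    - [[0.08,0.06,-0.01],0.2]
    - [[0.12,0.09,-0.01],0.3]
    - [[0.16,0.118,-0.01],0.4]
    - [[0.2,0.147,-0.01],0.5]
    - [[0.23,0.17,0.0],0.6]
    - [[0.243,0.178,0.04],0.623]
    - [[0.243,0.178,0.08],0.623]
    - [[0.243,0.178,0.12],0.623]
    - [[0.243,0.178,0.141],0.623]
    - [[0.243,0.178,0.141],0.623]
    - [[0.243,0.178,0.141],0.623]
  hand: 1

```text
time_s: 28.9
tool_pos: [0.6576, 0.0491, 0.059]
tool_rot: [179.9, -0.1, 55.8]
force: [-0.6, 0.1, -0.2]
grip_width: 0.0004
```

```bash
python3 -c "
from fr import *
tobox((.594,.092),-34.2)"
```

```text
pos [0.6576 0.0491 0.059 ] rot [ 1.799e+02 -1.000e-01  5.580e+01] q7 -26.5 w 0.0004 F [-0.6  0.1 -0.2]
tool in box u,v mm 76.7 0.3 tool y.u 1.0 tool x.v 1.0
```

Same geometry as for box B.

>>> move_arm:
  steps:
    - [[0,-0.012,0.001],0]
    - [[0,-0.019,-0.001],0]
    - [[0,-0.027,-0.005],0]
    - [[0,-0.036,-0.009],0]
    - [[0,-0.045,-0.01],0]
    - [[0,-0.054,-0.007],0]
    - [[0,-0.062,-0.003],0]
    - [[0,-0.069,0.004],0]
    - [[0,-0.072,0.009],0]
    - [[0,-0.075,0.015],0]
    - [[0,-0.076,0.021],0]
    - [[0,-0.076,0.023],0]
    - [[0,-0.076,0.023],0]

```text
time_s: 30.52
tool_pos: [0.5939, 0.092, 0.038]
tool_rot: [-179.9, -0.1, 55.8]
force: [-10.8, -0.6, 25.2]
grip_width: 0.0003
```

>>> move_arm:
  steps:
    - [[0,0,-0.03],0]
    - [[0,0,-0.07],0]
    - [[0,0,-0.11],0]
    - [[0,0,-0.11],0]
    - [[0,0,-0.11],0]
    - [[0,0,-0.11],0]
  hand: -1

```text
time_s: 31.28
tool_pos: [0.5927, 0.0919, 0.143]
tool_rot: [-179.9, 0.1, 55.8]
force: [-0.2, 0.2, 0.8]
grip_width: 0.0525
```

```bash
python3 -c "
from fr import *; from meas import *
im,d,P=shoot('wrist'); save(im,'w7'); shut(im,P,(.594,.092),.02,.042,.055)
tobox((.594,.092),-34.2)"
```

```text
shut [594.1  91.8] [80.2 43. ] 56.0 z [0.027  0.0312 0.0323]
pos [0.5928 0.0919 0.1431] rot [-1.799e+02  1.000e-01  5.580e+01] q7 -35.7 w 0.0567 F [-0.2 -0.1  0.4]
tool in box u,v mm -1.0 -0.7 tool y.u 1.0 tool x.v 1.0
```

>>> move_arm:
  steps:
    - [[0.001,0.001,0.03],0]
    - [[0.001,0.001,0.06],0]
    - [[0.001,0.001,0.07],0]
    - [[0.001,0.001,0.08],0]
    - [[0.001,0.001,0.1],0]
    - [[0.001,0.001,0.12],0]
    - [[0.001,0.001,0.129],0]
    - [[0.001,0.001,0.129],0]
  hand: -1

```text
time_s: 32.33
tool_pos: [0.5945, 0.0922, 0.0146]
tool_rot: [-179.9, 0.1, 55.8]
force: [0.6, -0.3, -0.4]
grip_width: 0.0872
```

>>> move_arm:
  steps:
    - [[0,0,0],0]
    - [[0,0,0],0]
    - [[0,0,0],0]
    - [[0,0,0],0]
    - [[0,0,0],0]
    - [[0,0,0],0]
    - [[0,0,0],0]
    - [[0,0,0],0]
    - [[0,0,0],0]
    - [[0,0,-0.02],0]
    - [[0,0,-0.06],0]
    - [[0,0,-0.11],0]
    - [[0,0,-0.16],0]
    - [[0,0,-0.18],0]
    - [[0,0,-0.18],0]
  hand: 1
  squeeze: 20

```text
time_s: 34.2
tool_pos: [0.5957, 0.0924, 0.1969]
tool_rot: [179.9, -0.1, 55.8]
force: [0.3, 0.0, -2.3]
grip_width: 0.042
```

```bash
python3 -c "
from fr import *
tobox((.594,.092),-34.2)
delta([.484,-.107,.20],91.5)"
```

```text
pos [0.5957 0.0924 0.1969] rot [ 1.799e+02 -1.000e-01  5.580e+01] q7 -36.9 w 0.042 F [ 0.3  0.  -2.3]
tool in box u,v mm 1.2 1.3 tool y.u 1.0 tool x.v 1.0
delta tool [-0.2277  0.0197 -0.0036] turn -0.623196084468792
```

>>> move_arm:
  steps:
    - [[-0.04,0.004,0],-0.11]
    - [[-0.08,0.008,0],-0.22]
    - [[-0.12,0.011,0],-0.33]
    - [[-0.16,0.014,0],-0.44]
    - [[-0.2,0.017,0],-0.55]
    - [[-0.228,0.02,0],-0.623]
    - [[-0.228,0.02,0.03],-0.623]
    - [[-0.228,0.02,0.07],-0.623]
    - [[-0.228,0.02,0.11],-0.623]
    - [[-0.228,0.02,0.13],-0.623]
    - [[-0.228,0.02,0.13],-0.623]
    - [[-0.228,0.02,0.13],-0.623]

```text
time_s: 35.7
tool_pos: [0.4832, -0.1075, 0.0655]
tool_rot: [-180.0, 0.0, 91.5]
force: [1.1, -0.4, -1.4]
grip_width: 0.0422
```

```bash
python3 -c "
from fr import *
tobox((.4835,-.107),1.5)
im,d,P=shoot('wrist'); save(im,'w8'); tp=env.get_obs()['tool_pos']
for v in range(184,212,4): print(v,((P[v,280]-tp)*1000).round(1))
delta([.4835,-.107,.02],91.5)"
```

```text
pos [ 0.4832 -0.1075  0.0655] rot [-180.     0.    91.5] q7 19.0 w 0.0422 F [ 1.1 -0.4 -1.4]
tool in box u,v mm -0.3 -0.5 tool y.u 1.0 tool x.v 1.0
184 [ -1.8  30.  -59.8]
188 [ -1.9  38.9 -14. ]
192 [-1.9 38.9 -6.9]
196 [-1.8 39.1  0.7]
200 [-1.8 39.   6.4]
204 [-1.8 38.1  9.3]
208 [-1.8 38.  14.6]
delta tool [ 0.0005 -0.0003  0.046 ] turn -0.00011275017579401738
```

View pics/w8.png

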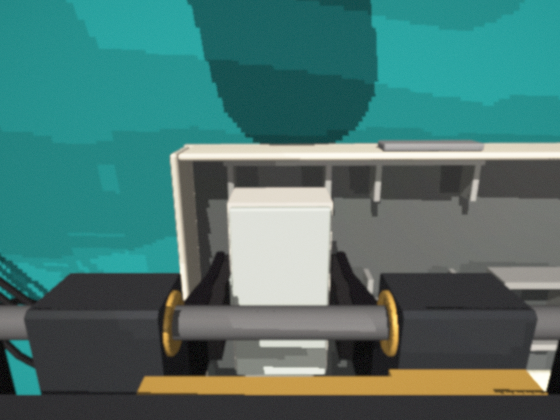

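>>> move_arm:
  steps:
    - [[0.001,0,0.0],0]
    - [[0.001,0,0.01],0]
    - [[0.001,0,0.02],0]
    - [[0.001,0,0.03],0]
    - [[0.001,0,0.038],0]
    - [[0.001,0,0.043],0]
    - [[0.001,0,0.047],0]
    - [[0.001,0,0.047],0]
    - [[0.001,0,0.047],0]

```text
time_s: 36.88
tool_pos: [0.4832, -0.1066, 0.0197]
tool_rot: [-179.9, -0.1, 91.5]
force: [-6.2, 0.7, 11.7]
grip_width: 0.042
```

>>> move_arm:
  steps:
    - [[0,0,-0.001],0]
    - [[0,0,-0.001],0]
    - [[0,0,-0.001],0]
    - [[0,0,-0.001],0]
    - [[0,0,-0.03],0]
    - [[0,0,-0.08],0]
    - [[0,0,-0.13],0]
    - [[0,0,-0.18],0]
    - [[0,0,-0.18],0]
    - [[0,0,-0.18],0]
  hand: -0.35

```text
time_s: 38.12
tool_pos: [0.4829, -0.1062, 0.1979]
tool_rot: [-180.0, -0.0, 91.5]
force: [-0.2, 0.6, -0.7]
grip_width: 0.0587
```

```bash
python3 -c "
from fr import *; from meas import *
im,d,P=shoot('wrist'); shut(im,P,(.4835,-.107),.025,.05,.052)
im,d,P=shoot('top'); save(im,'top3')
tobox((.4835,-.107),1.5)
delta([.462,.068,.20],91.5)"
```

```text
shut [ 482.6 -107.5] [42.7 80.3] 1.6 z [0.0317 0.0361 0.0373]
pos [ 0.4823 -0.1063  0.197 ] rot [-179.8    0.    91.5] q7 10.8 w 0.059 F [-0.6 -0.5 -0.4]
tool in box u,v mm -1.2 0.7 tool y.u 1.0 tool x.v 1.0
delta tool [ 0.1748 -0.0158 -0.003 ] turn -0.00018828046755784875
```

View pics/top3.png

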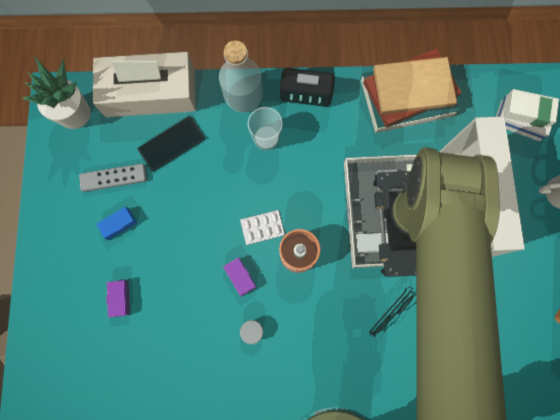

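>>> move_arm:
  steps:
    - [[0.03,-0.004,-0.03],0]
    - [[0.06,-0.01,-0.06],0]
    - [[0.09,-0.016,-0.09],0]
    - [[0.117,-0.016,-0.1],0]
    - [[0.117,-0.016,-0.1],0]
    - [[0.117,-0.016,-0.1],0]
  hand: 0.15

```text
time_s: 38.98
tool_pos: [0.4638, 0.009, 0.2971]
tool_rot: [-179.9, 0.1, 91.4]
force: [0.9, -0.6, -0.2]
grip_width: 0.0371
```

Run:
```python
from fr import *
im,d,P=shoot('wrist'); save(im,'w9'); o=env.get_obs(); print(o['tool_pos'],o['tool_rot'],o['grip_width'])
K,T=campose('wrist')
def ray(u,v,zz):
    d=T[:3,:3]@np.array([(u-K[0,2])/K[0,0],-(v-K[1,2])/K[1,1],-1.]); return (T[:3,3]+d*(zz-T[2,3])/d[2])
for q in ('bottle_center','pot'):
    for r in env.cut_out('wrist',q)[:2]:
        m=r['region'].astype(bool); Q=P[m]; Q=Q[~np.isnan(Q[:,0])]
        print(q,r['conf'],r['uv'],m.sum())
        if q=='pot':
            Z=Q[(Q[:,2]>.084)&(Q[:,2]<.1)]
        else:
            Z=Q[(Q[:,2]>.078)&(Q[:,2]<.1)]
        print(len(Z),Z[:,2].max() if len(Z) else None, cv2.minEnclosingCircle((Z[:,:2]*1000).astype(np.float32)) if len(Z) else None)
        e=np.mean(Z,0) if len(Z) else None; print(e)
```

```text
[0.46387699 0.00870425 0.29726041] [-1.79874363e+02  7.02032873e-02  9.13867483e+01] 0.03678594976021097
bottle_center 0.6 [285.9, 115.0] 700
237 0.08955666971567022 ((464.4708251953125, 67.93375396728516), 8.277230262756348)
[0.46445265 0.06849368 0.0865179 ]
bottle_center 0.52 [294.6, 338.6] 859
0 None None
None
pot 0.97 [268.5, 104.7] 6789
1399 0.09392278918291358 ((463.1645812988281, 69.49947357177734), 44.886802673339844)
[0.46298684 0.07004349 0.09056519]
```

View pics/w9.png

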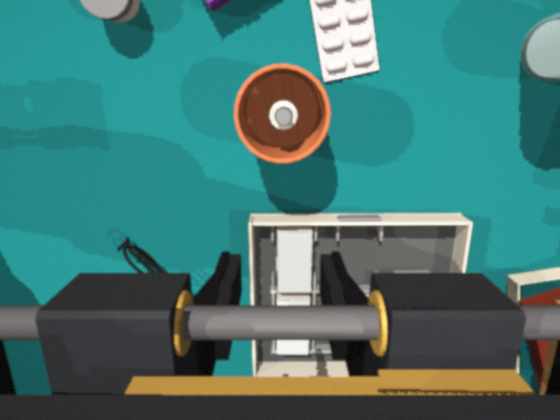

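>>> move_arm:
  steps:
    - [[0.03,0.001,0.04],0]
    - [[0.06,0.0015,0.08],0]
    - [[0.06,0.0015,0.12],0]
    - [[0.06,0.0015,0.16],0]
    - [[0.06,0.0015,0.165],0]
    - [[0.06,0.0015,0.165],0]

```text
time_s: 39.88
tool_pos: [0.4648, 0.0697, 0.1343]
tool_rot: [180.0, 0.0, 91.4]
force: [0.5, 0.1, -0.2]
grip_width: 0.0371
```

>>> move_arm:
  steps:
    - [[-0.001,-0.0005,0.01],0]
    - [[-0.001,-0.0005,0.025],0]
    - [[-0.001,-0.0005,0.04],0]
    - [[-0.001,-0.0005,0.055],0]
    - [[-0.001,-0.0005,0.07],0]
    - [[-0.001,-0.0005,0.085],0]
    - [[-0.001,-0.0005,0.095],0]
    - [[-0.001,-0.0005,0.095],0]

```text
time_s: 40.88
tool_pos: [0.4632, 0.0688, 0.0377]
tool_rot: [-179.9, 0.0, 91.5]
force: [-0.5, -0.1, -0.3]
grip_width: 0.0372
```

>>> move_arm:
  steps:
    - [[0,0,0],0]
    - [[0,0,0],0]
    - [[0,0,0],0]
    - [[0,0,0],0]
    - [[0,0,0],0]
  hand: 1
  squeeze: 8

```text
time_s: 41.5
tool_pos: [0.4643, 0.0693, 0.039]
tool_rot: [179.9, -0.0, 91.5]
force: [-0.6, -0.6, 2.9]
grip_width: 0.0275
```

>>> move_arm:
  steps:
    - [[0,0,-0.02],0]
    - [[0,0,-0.05],0]
    - [[0,0,-0.08],0]
    - [[0,0,-0.12],0]
    - [[0,0,-0.16],0]
    - [[-0.04,0.03,-0.16],0]
    - [[-0.08,0.06,-0.16],0]
    - [[-0.12,0.09,-0.16],0]
    - [[-0.16,0.12,-0.16],0]
    - [[-0.2,0.15,-0.16],0]
    - [[-0.2235,0.166,-0.16],0]
    - [[-0.2235,0.166,-0.12],0]
    - [[-0.2235,0.166,-0.08],0]
    - [[-0.2235,0.166,-0.05],0]
    - [[-0.2235,0.166,-0.05],0]
    - [[-0.2235,0.166,-0.05],0]

```text
time_s: 43.5
tool_pos: [0.6362, -0.1503, 0.0897]
tool_rot: [179.9, 0.0, 91.5]
force: [0.0, -0.5, 0.4]
grip_width: 0.0279
```

Run:
```python
from fr import *
im,d,P=shoot('wrist'); save(im,'w10'); o=env.get_obs(); tp=o['tool_pos']; print(tp,o['tool_rot'],o['grip_width'])
for r in env.cut_out('wrist','bottle_center')[:2]:
    m=r['region'].astype(bool); Q=P[m]; Q=Q[~np.isnan(Q[:,0])]; print(r['conf'],r['uv'],m.sum(),Q.min(0),Q.max(0))
for r in env.cut_out('wrist','pot')[:1]: print(r['conf'],r['uv'])
delta([.6365,-.1494,.038],91.5)
```

```text
[ 0.63658526 -0.15036412  0.09023185] [1.79861235e+02 2.67949009e-02 9.14933382e+01] 0.027025689309687184
0.67 [284.7, 281.7] 5225 [ 0.61866153 -0.25230654  0.00553926] [ 0.65511969 -0.13650467  0.13938389]
0.64 [219.3, 156.5]
delta tool [ 0.0009 -0.0002  0.0523] turn -0.0001335773326059786
```

View pics/w10.png

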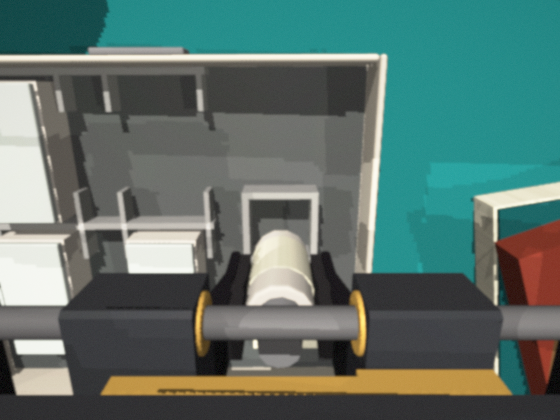

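>>> move_arm:
  steps:
    - [[0.001,0,0.01],0]
    - [[0.001,0,0.02],0]
    - [[0.001,0,0.03],0]
    - [[0.001,0,0.038],0]
    - [[0.001,0,0.045],0]
    - [[0.001,0,0.05],0]
    - [[0.001,0,0.053],0]
    - [[0.001,0,0.053],0]
    - [[0.001,0,0.053],0]

```text
time_s: 44.78
tool_pos: [0.6358, -0.1493, 0.0369]
tool_rot: [180.0, -0.0, 91.5]
force: [-2.7, -1.0, 5.4]
grip_width: 0.0272
```

>>> move_arm:
  steps:
    - [[0,0,0],0]
    - [[0,0,0],0]
    - [[0,0,0],0]
    - [[0,0,-0.02],0]
    - [[0,0,-0.04],0]
    - [[0,0,-0.08],0]
    - [[0,0,-0.13],0]
    - [[0,0,-0.18],0]
    - [[0,0,-0.24],0]
    - [[0,0,-0.3],0]
    - [[-0.05,-0.03,-0.33],0]
    - [[-0.08,-0.06,-0.33],0]
    - [[-0.08,-0.06,-0.33],0]
    - [[-0.08,-0.06,-0.33],0]
  hand: 0.1

```text
time_s: 46.52
tool_pos: [0.5777, -0.2303, 0.3669]
tool_rot: [179.9, -0.1, 91.5]
force: [-0.1, -0.6, -1.3]
grip_width: 0.0392
```

Run:
```python
from fr import *; from meas import *
im,d,P=shoot('wrist'); save(im,'w11'); o=env.get_obs(); print(o['tool_pos'])
for c in ((.5649,-.1968),(.484,-.198),(.4826,-.1075)): shut(im,P,c,.025,.05,.052)
m=(P[...,2]>.06)&(np.linalg.norm(P[...,:2]-np.array([.6365,-.1494]),axis=-1)<.04)
print('bottle',m.sum(),P[m].min(0),P[m].max(0),P[m].mean(0), np.median(P[m&(P[...,2]>.08)],0))
im,d,P=shoot('top')
m=(P[...,2]>.06)&(P[...,0]>.4)&(P[...,0]<.72)&(P[...,1]<-.24)&(P[...,1]>-.42); Q=P[m]
# lid outer top: highest
for z0,z1 in ((.06,.1),(.1,.15),(.15,.2),(.2,.25),(.25,.29)):
    s=Q[(Q[:,2]>z0)&(Q[:,2]<z1)]; print(z0,len(s),s.min(0).round(3) if len(s) else '',s.max(0).round(3) if len(s) else '')
```

```text
[ 0.57821629 -0.22934394  0.36618393]
shut [ 564.5 -196.6] [42.3 79.3] 1.5 z [0.0338 0.0363 0.0378]
shut [ 484.  -198.7] [43.4 79.4] 1.3 z [0.0317 0.0363 0.0378]
shut [ 482.6 -107.3] [43.3 80. ] 1.7 z [0.032  0.0364 0.038 ]
bottle 473 [ 0.62171062 -0.16367809  0.06045712] [ 0.64860115 -0.13713464  0.08830927] [ 0.63396115 -0.15027049  0.07494236] [ 0.63460711 -0.15028751  0.08618403]
0.06 948 [ 0.433 -0.339  0.06 ] [ 0.695 -0.273  0.1  ]
0.1 682 [ 0.433 -0.339  0.1  ] [ 0.695 -0.275  0.15 ]
0.15 155 [ 0.433 -0.32   0.15 ] [ 0.696 -0.276  0.199]
0.2 25 [ 0.69  -0.288  0.201] [ 0.695 -0.278  0.228]
0.25 295 [ 0.474 -0.315  0.252] [ 0.638 -0.284  0.264]
```

View pics/w11.png

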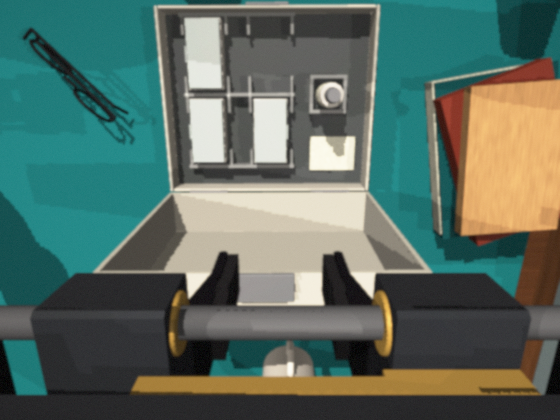

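>>> move_arm:
  steps:
    - [[-0.04,-0.005,0],0]
    - [[-0.09,-0.01,0],0]
    - [[-0.14,-0.012,0],0]
    - [[-0.18,-0.012,0],0]
    - [[-0.18,-0.012,0],0]
    - [[-0.18,-0.012,0.04],0]
    - [[-0.18,-0.012,0.08],0]
    - [[-0.18,-0.012,0.11],0]
    - [[-0.18,-0.012,0.128],0]
    - [[-0.18,-0.012,0.128],0]
    - [[-0.18,-0.012,0.128],0]
  hand: 1
  squeeze: 15

```text
time_s: 48.0
tool_pos: [0.5711, -0.4109, 0.2391]
tool_rot: [179.9, 0.1, 91.5]
force: [0.5, -0.1, -0.2]
grip_width: 0.0006
```

>>> move_arm:
  steps:
    - [[0.025,0,0],0]
    - [[0.045,0,0],0]
    - [[0.06,0,0],0]
    - [[0.077,0,0],0]
    - [[0.09,0,-0.003],0]
    - [[0.103,0,-0.0055],0]
    - [[0.117,0,-0.007],0]
    - [[0.13,0,-0.008],0]
    - [[0.144,0,-0.007],0]
    - [[0.157,0,-0.006],0]
    - [[0.17,0,-0.0045],0]
    - [[0.183,0,-0.0015],0]
    - [[0.197,0,0.003],0]
    - [[0.21,0,0.007],0]
    - [[0.222,0,0.012],0]
    - [[0.232,0,0.018],0]

```text
time_s: 50.0
tool_pos: [0.5644, -0.1777, 0.2193]
tool_rot: [180.0, -0.0, 91.5]
force: [-0.1, 0.6, 1.4]
grip_width: 0.0005
```

Run:
```python
from fr import *
o=env.get_obs(); print(o['tool_pos'],o['tool_rot'],o['force'])
im,d,P=shoot('scene'); save(im,'s1')
```

```text
[ 0.56435765 -0.17774594  0.21925913] [ 1.79991978e+02 -2.96532134e-02  9.15174267e+01] [-0.14295582  0.58220228  1.42332319]
```

View pics/s1.png

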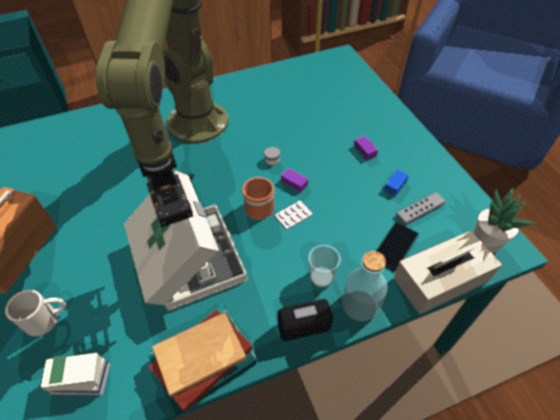

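>>> move_arm:
  steps:
    - [[0.01,0,0.006],0]
    - [[0.021,0,0.014],0]
    - [[0.031,0,0.022],0]
    - [[0.041,0,0.031],0]
    - [[0.05,0,0.041],0]
    - [[0.06,0,0.051],0]
    - [[0.067,0,0.061],0]
    - [[0.074,0,0.072],0]
    - [[0.079,0,0.08],0]
    - [[0.083,0,0.088],0]
    - [[0.087,0,0.096],0]
    - [[0.09,0,0.103],0]
    - [[0.093,0,0.11],0]
    - [[0.095,0,0.117],0]
    - [[0.095,0,0.119],0]
    - [[0.095,0,0.121],0]
    - [[0.095,0,0.121],0]

```text
time_s: 52.18
tool_pos: [0.562, -0.0836, 0.1017]
tool_rot: [-180.0, -0.2, 91.5]
force: [-9.5, 2.4, 22.9]
grip_width: 0.0002
```

>>> move_arm:
  steps:
    - [[0,0,0.0015],0]
    - [[0,0,0.0015],0]
    - [[0,0,0.0015],0]
    - [[0,0,-0.03],0]
    - [[0,0,-0.08],0]
    - [[0,0,-0.13],0]
    - [[0.04,0,-0.18],0]
    - [[0.1,0,-0.2],0]
    - [[0.16,0,-0.2],0]
    - [[0.22,0,-0.2],0]
    - [[0.27,0,-0.2],0]
    - [[0.27,0,-0.2],0]

```text
time_s: 53.68
tool_pos: [0.5534, 0.1923, 0.2974]
tool_rot: [-179.9, -0.1, 92.0]
force: [-1.0, -0.2, 0.3]
grip_width: 0.0008
```

Run:
```python
from fr import *
o=env.get_obs(); print(o['time_s'],o['tool_pos'],o['force'])
for n in ('top','scene'):
    im,d,P=shoot(n); save(im,n+'9')
    m=(P[...,0]>.46)&(P[...,0]<.66)&(P[...,1]<-.07)&(P[...,1]>-.25)&(P[...,2]>.06)&(P[...,2]<.13)
    Q=P[m]; A=np.c_[Q[:,:2]-[.56,-.16],np.ones(len(Q))]; print(n,len(Q),np.linalg.lstsq(A,Q[:,2],rcond=None)[0])
```

```text
53.675 [0.55338374 0.19229343 0.29740145] [-0.99590758 -0.23819782  0.25155809]
top 6978 [-0.00115457 -0.0017301   0.09288704]
scene 4152 [-0.00084116 -0.00136058  0.0940088 ]
```

```bash
python3 -c "
from cell import env
print(env.sign_off())"
```

```text
the job is handed in; nothing more can be done
None
```

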